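# Reset the grain analyser with the service key

## Robot

A 7-joint arm with a two-finger parallel gripper is mounted at the origin on the work surface. World frame = base frame: x ahead of the robot, y to its left, z up, the work surface at z = 0. Lengths are in m, angles in rad, forces in N, time in s.
With the tool pointing down it reaches from about 0.425 to 0.925 m from the base axis. Payload 6.8 kg.
Tool frame: the origin (TCP) lies on the centre line of the jaws, within the pads' length; the fingertips stand bot.tip_reach ahead of it and the grasp point (between the pads) lies 3 mm ahead of it (bot.tip_reach is the distance from the TCP to the fingertips, in m); z points along the fingers, y is the line along which they close (so a half turn about z gives the same grasp; the last joint's range is limited). The gripper opens to 85 mm and grips with 20 to 120 N. Pads are 22 mm wide; open, the fingers measure 114 mm over their backs; the gripper's body (76 mm by 85 mm) begins 54 mm behind the grasp point. The pads swing forward as they close: fully open they stand 13 mm farther back than shut.
Start: joints at [-1.217, 0.477, 0.022, 1.555, -0.011, 1.109, -0.083], TCP at [0.301, 0.604, 0.233] pointing down, gripper open.
Joint ranges: [-2.96, 2.96], [-0.34, 2.1], [-1.41, 1.46], [0.24, 2.44], [-1.37, 4.51], [0.17, 1.92], [-2.96, 2.96]. Speed limits (rad/s): [2.39, 2.39, 3.14, 3.14, 3.14, 3.14, 3.14].

## Interface

Orientations are given as a unit quaternion [w, x, y, z].
In Python, from station import bot gives the robot as it stands.
- The arm moves only by the tool jog_arm, never from a script. Its argument "deltas" is a list of rows, each a list of 7 numbers: the shift along the world's x, y, z in m, then the turn, a rotation vector about the world's x, y, z in rad, then the opening, from 0 (shut) to 1 (fully open). In form: [[x, y, z, rx, ry, rz, grip], ...]. A call has 1 to 10 rows; each row shifts and turns the commanded pose from where the row before left it; what a row does not reach is not made up. A row lasts 1/10 s, in which the tool goes at most 50 mm and 8.59 degrees, less where a joint would pass 70% of its speed; a pose out of reach is approached as far as the arm can. A call with a gripper value outside its range is refused whole. The fingers move at their own pace and stop on an object; "newtons" is the grip in N (left out, the last holds). Time passes only in rows, so rows that do not move let the fingers close. It gives the time, the measured TCP pose, the force, the opening and the grip force at its end, in the units of the state.
- bot.get_obs(): the state, without advancing time (a new reading comes with each control period).
- bot.read_camera(name): name is "scene" or "top"; returns a dict with "img" (480x640x3 uint8, red, green, blue), "K" (3x3 intrinsics, pixels), "dist_coeffs" ([k1, k2, p1, p2, k3] as OpenCV has them; the pictures are not rectified), "eye" and "attitude" of the camera in the world. Camera axes: x right, y down, z forward; pixel columns grow to the right and rows downward; lengths in m; the calibration is good to about 2 mm. A picture is of the moment at which its call begins. There is no depth.
- bot.hand_in(): hands the job in; it is judged then, once.
The state is a dict: "t": time; "q": joint angles; "joint_vel": joint speeds; "joint_torque": joint torques, N m; "eef_pos": TCP position; "tool_rot": TCP orientation; "contact_force": force on the tool from outside, world axes, zero at the start; "torque": the same for the moment, N m; "gripper_width": opening from 0.0 (shut) to 1.0 (fully open); "grasp_force": force on a finger pad.
Only numpy, scipy, OpenCV 4.12 (cv2) and the standard library are available. Lean on these libraries where they do the work, as an engineer would, in place of code of your own. Each camera call takes 0.05 s, during which the arm holds its last target. There are 200 camera calls.

## Task

Take the blue key from the white key rack, push it fully into the key switch on the control console, turn it clockwise (seen from above) until you feel it press gently but definitely against its stop, and turn it back fully home. Then withdraw it and stand it back in the same rack slot it came from. Never force the key, and leave the other two keys and everything else as they are.

Things in the scene. Friction and masses are not known exactly. Their poses are not given: they have to be found in the camera images.
- key_blue_bow (a point): Blue key, 50 g, 66 mm tall, upright: brass blade 24 (x) by 6 (y) by 14 mm high, lowest 3 mm wedge-shaped; above it a 6 mm shank, 16 mm long; on top a flat blue bow 36 (x) by 10 (y) by 36 mm high. This point: centre of the bow, on the key's axis; z up. It starts in one of the three rack slots. It works either way round (half turn).
- key_blue_tip (a point): Lower end of the blue key's blade, on its axis, 48 mm below the centre of the bow; same axes.
- key_red_bow (a point): Red key, same shape as the blue one, to be left in its rack slot; centre of its bow.
- key_yellow_bow (a point): Yellow key, same shape as the blue one, to be left in its rack slot; centre of its bow.
- rack: White key rack, fixed, 190 (x) by 60 (y) by 40 mm high; origin at the centre of its underside. In its top three slots in a row at x = -60, 0, +60 mm, each 26 (x) by 8 mm and 35 mm deep; a key hangs upright in each, key x along rack x, the bow's underside resting on the rack's top, its lower end 10 mm above the table.
- keyhole (a point): Centre of the keyhole in the steel top plate of the key switch, 100 mm above the table; slot 26 (this point's x) by 8 mm, z up. Plate 5 mm thick; below it a brass rotor that turns with the blade, then a chamber whose floor is 25 mm below the plate's top: a key fully in stands there, its bow 5 mm above the plate. Turned over 0.1 rad the blade is caught under the plate.
- lock: The control console that carries the key switch, fixed: metal, 60 mm high, from 70 mm before (-x) to 160 mm behind the keyhole and 100 mm to either side; the switch is a grey turret 76 mm square, up to 100 mm high. Origin under the keyhole at table height, x along the keyhole's slot.
- rotor (a joint): Angle of the switch's rotor, rad: 0 at home (in line with the keyhole; a fixed home stop is there), growing clockwise seen from above; friction holds it where left, under 0.06 N m turns it. The key has about 0.05 rad of play in it. Hidden pins, about 9 mm from the axis, stop the blade after a clockwise turn that differs each time, anywhere from 0.65 to 1.35 rad: find it by feel (0.1 to 0.2 N m is plenty).
- sample_jar: Amber jar with a white lid, 60 mm wide, 100 mm tall, a bystander.
- sample_cup: Steel sample cup, 70 mm wide, 50 mm tall, a bystander.
- brush: Hand brush lying on the table, a bystander.
- coffee_mug: White mug, 80 mm wide, 90 mm tall, a bystander.
- ref_tile: White ceramic reference disc, 60 mm wide, 16 mm thick, a bystander.
Mind the look-alikes: they are no part of the job. What is shaped like the part that bears key_blue_bow but green or orange is not meant.

How it is judged:
By the outcome, as a careful person would: the job done as asked, in the order asked, and still so for the second after the job is handed in, with the robot touching nothing.
It also fails if it takes over 72 s, if anything falls off the work surface, if the arm or the gripper's body presses on something with over 40 N, if the wrist force passes 120 N, or if a joint passes its speed limit or range.

## Working session

There is one attempt and no reset: what is moved stays moved. The work goes in short steps, Python scripts to look and compute and a tool call to move; the robot and the scene stay as the last step left them, time stands still between calls to the robot, and variables do not carry over. Pictures are saved under pics/ and viewed, at most 10 in all, crops included, and the job is handed in when it is done.

Besides the shell and the picture viewer there is one more tool, called after "Call:" by a JSON object that holds its "name" and its "arguments". jog_arm: Moves the arm, as the interface text tells. Its arguments: {"type":"object","properties":{"deltas":{"type":"array"},"newtons":{"type":"number"}},"required":["deltas"]}

```bash
mkdir -p pics; ls
python3 - <<'E'
from station import bot
import cv2
o=bot.get_obs(); print(o, bot.tip_reach)
for n in("scene","top"):
    c=bot.read_camera(n); cv2.imwrite(f"pics/{n}0.png",c["img"][:,:,::-1]); print(n,c["K"],c["dist_coeffs"],c["eye"],c["attitude"])
E
```

```text
pics
{'t': 0.0, 'q': array([-1.21711657,  0.47778402,  0.02227892,  1.55648703, -0.01149083,
        1.10932075, -0.08313371]), 'joint_vel': array([-2.10674821e-04,  4.51565525e-04,  6.36175435e-05,  8.23833460e-04,
        9.39091375e-04,  4.45715416e-04, -7.75742284e-04]), 'joint_torque': array([-5.51400117e-04, -5.96452117e+01,  1.60792306e+00, -2.81198001e+01,
        1.25671917e-02,  9.49886598e-03, -9.33218388e-06]), 'eef_pos': array([0.30045047, 0.60375797, 0.23232031]), 'tool_rot': array([-1.55426101e-04,  2.28821562e-01,  9.73467933e-01, -9.22975718e-04]), 'contact_force': array([-0.07442845, -0.36449261,  0.42016011]), 'torque': array([0.01942323, 0.00228599, 0.04475828]), 'grasp_force': 0.0, 'gripper_width': 0.9957483024806149} 0.022
scene [[436.29147857   0.         317.79796559]
 [  0.         436.29147857 239.77247801]
 [  0.           0.           1.        ]] [-0.06042364  0.          0.          0.          0.        ] [ 1.16035463 -0.70176437  0.6565978 ] [-0.43661955  0.82665197  0.31455481 -0.16451495]
top [[530.67650488   0.         309.80427908]
 [  0.         530.67650488 245.73530739]
 [  0.           0.           1.        ]] [0.00523721 0.         0.         0.         0.        ] [ 0.51505349 -0.06021612  1.35842244] [-0.01819022  0.71333736 -0.70031168  0.01955703]
```

View pics/scene0.png

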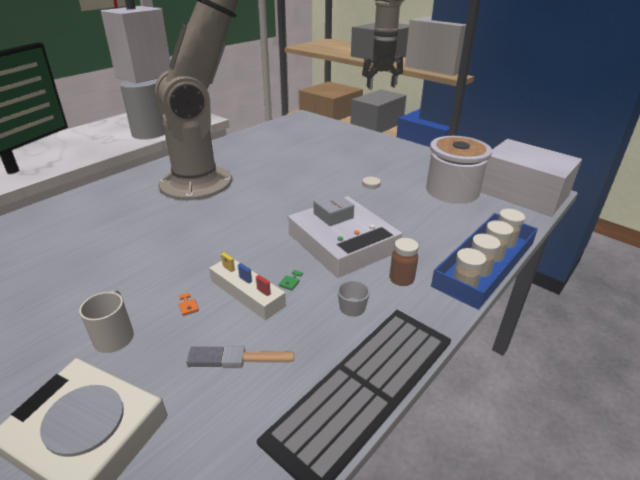

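View pics/top0.png

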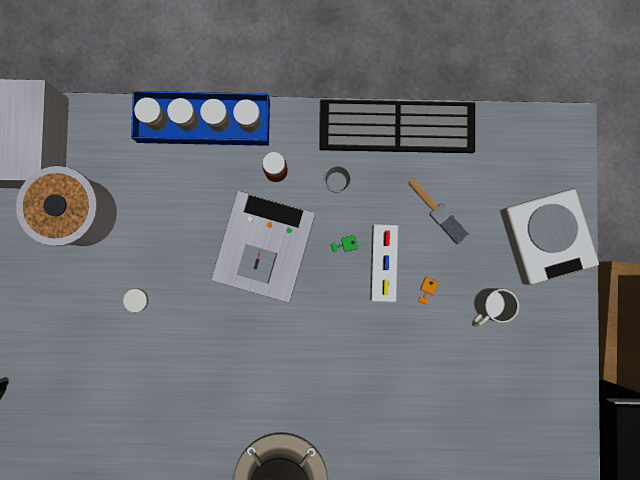

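Blue key is in the middle slot, at (387,262) in the top view and (245,272) in the scene view. The keyhole is at about (257,261) in the top view. Next I'll enlarge both.

Run:
```python
import cv2,numpy as np
t=cv2.imread("pics/top0.png"); s=cv2.imread("pics/scene0.png")
r=lambda im,x,y,w,h,k:cv2.resize(im[y:y+h,x:x+w],None,fx=k,fy=k,interpolation=cv2.INTER_CUBIC)
a=r(t,232,236,50,50,8); b=r(t,362,218,50,50+38,8)[:600]
a=cv2.copyMakeBorder(a,0,200,0,0,cv2.BORDER_CONSTANT)
cv2.imwrite("pics/c1.png",np.hstack([a,b]))
a=r(s,305,185,50,50,8); b=r(s,205,245,50,75,8); a=cv2.copyMakeBorder(a,0,200,0,0,cv2.BORDER_CONSTANT)
cv2.imwrite("pics/c2.png",np.hstack([a,b]))
```

```text
(no output)
```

View pics/c1.png

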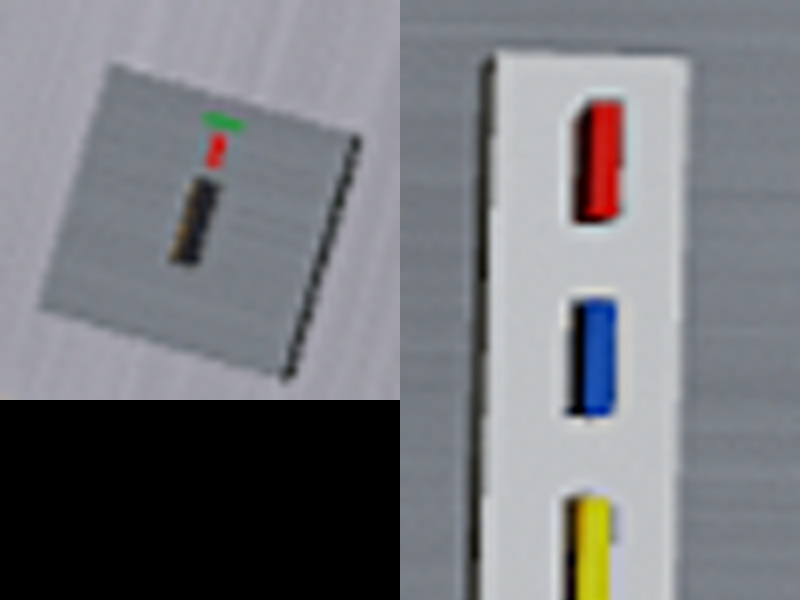

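View pics/c2.png

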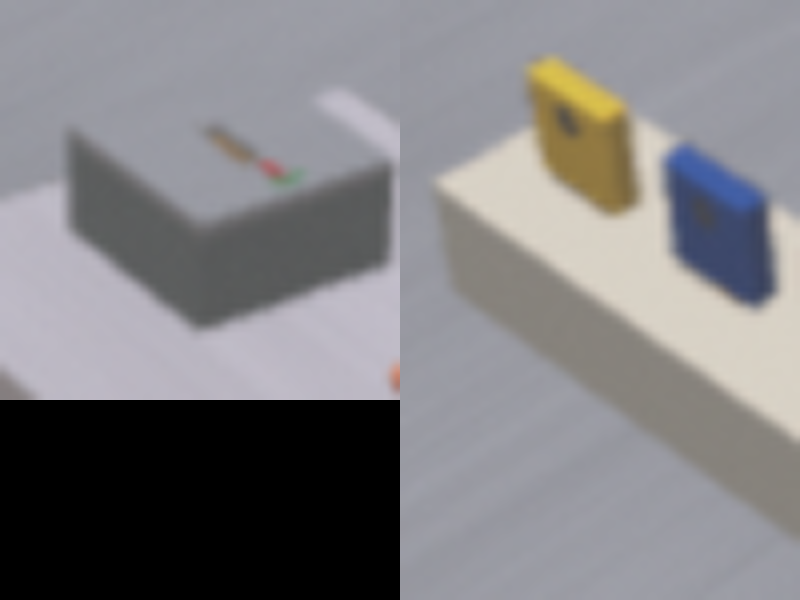

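Top view enlargement: the turret plate corners and the slot, whose ends are at crop (205,178) and (187,264), give a hole centre of about (256.1,263.2) px. The top of the blue bow is centred at crop (599,357). The scene view agrees. The blue key stands square in the middle slot.

```bash
cat > h.py <<'E'
from station import bot
import cv2,numpy as np
from scipy.spatial.transform import Rotation as R
def ray(c,p,z):
    u=cv2.undistortPoints(np.array([[p]],float),c["K"],np.array(c["dist_coeffs"]))[0,0]
    q=c["attitude"]; d=R.from_quat([*q[1:],q[0]]).as_matrix()@[u[0],u[1],1]
    e=np.array(c["eye"]); return e+d*(z-e[2])/d[2]
def crop(x,y,o,ox=0): return ((x-ox+.5)/8-.5+o[0],(y+.5)/8-.5+o[1])
E
python3 - <<'E'
from h import *
t=bot.read_camera("top"); s=bot.read_camera("scene")
A=lambda x,y,z=.1:ray(t,crop(x,y,(232,236)),z)
B=lambda x,y,z=.076:ray(t,crop(x,y,(362,218),400),z)
C=lambda x,y,z=.1:ray(s,crop(x,y,(305,185)),z)
D=lambda x,y,z=.076:ray(s,crop(x,y,(205,245),400),z)
np.set_printoptions(precision=4,suppress=True)
tc=[A(*p) for p in((110,65),(360,135),(285,380),(40,308))]
print("turret",np.mean(tc,0),"yaws",[np.arctan2(*(v[1::-1])) for v in(tc[0]-tc[3],tc[1]-tc[2])],np.linalg.norm(tc[0]-tc[3]))
a,b=A(205,178),A(187,264);print("slot",(a+b)/2,np.arctan2(*((a-b)[1::-1])),np.linalg.norm(a-b))
k=[B(606,160),B(599,357),B(594,553)]
print("keys",k,np.arctan2(*((k[0]-k[2])[1::-1])), np.linalg.norm(k[0]-k[2]))
v=B(690,60,.04)-B(675,600,.04); print("rackedge",np.arctan2(v[1],v[0]))
print("scene slot",C(245,152)); c=[C(*p) for p in((68,130),(200,228),(390,162))]; print("turret scene",(c[0]+c[2])/2,[np.linalg.norm(c[1]-c[i]) for i in(0,2)])
print("scene blue",np.mean([D(*p) for p in((668,158),(685,145),(765,190),(748,208))],0))
q=bot.get_obs()["tool_rot"]; print(R.from_quat([*q[1:],q[0]]).as_matrix())
E
```

```text
turret [0.5383 0.0637 0.1   ] yaws [np.float64(-0.2555182993944713), np.float64(-0.27534739069252384)] 0.07480389629332627
slot [0.5386 0.0645 0.1   ] -0.18274560855568495 0.02599115504480355
keys [array([ 0.6069, -0.2494,  0.076 ]), array([ 0.5472, -0.248 ,  0.076 ]), array([ 0.4882, -0.2471,  0.076 ])] -0.019927798945980464 0.11877551832726597
rackedge -0.018195311576262342
scene slot [0.5452 0.0611 0.1   ]
turret scene [0.5386 0.0605 0.1   ] [np.float64(0.07445689602143181), np.float64(0.07443511365051814)]
scene blue [ 0.5471 -0.2488  0.076 ]
[[-0.8953  0.4455 -0.0004]
 [ 0.4455  0.8953 -0.001 ]
 [-0.0001 -0.0011 -1.    ]]
```

Call:
{"name": "jog_arm", "arguments": {"deltas": [[0.0124,-0.0426,0,0,0,0.022,1],[0.0124,-0.0426,0,0,0,0.022,1],[0.0124,-0.0426,0,0,0,0.022,1],[0.0124,-0.0426,0,0,0,0.022,1],[0.0124,-0.0426,0,0,0,0.022,1],[0.0124,-0.0426,0,0,0,0.022,1],[0.0124,-0.0426,0,0,0,0.022,1],[0.0124,-0.0426,0,0,0,0.022,1],[0.0124,-0.0426,0,0,0,0.022,1],[0.0124,-0.0426,0,0,0,0.022,1]]}}

```text
t: 1.2
eef_pos: [0.4249, 0.1765, 0.2334]
tool_rot: [0.0, 0.12, 0.993, 0.0]
contact_force: [1.2, 0.5, -0.6]
gripper_width: 1.001
grasp_force: 0.0
```

Call:
{"name": "jog_arm", "arguments": {"deltas": [[0.0124,-0.0426,0,0,0,0.022,1],[0.0124,-0.0426,0,0,0,0.022,1],[0.0124,-0.0426,0,0,0,0.022,1],[0.0124,-0.0426,0,0,0,0.022,1],[0.0124,-0.0426,0,0,0,0.022,1],[0.0124,-0.0426,0,0,0,0.022,1],[0.0124,-0.0426,0,0,0,0.022,1],[0.0124,-0.0426,0,0,0,0.022,1],[0.0124,-0.0426,0,0,0,0.022,1],[0.0124,-0.0426,0,0,0,0.022,1]]}}

```text
t: 2.2
eef_pos: [0.549, -0.2492, 0.2332]
tool_rot: [-0.0, 0.01, 1.0, 0.0]
contact_force: [0.3, 0.9, 0.1]
gripper_width: 1.002
grasp_force: 0.0
```

Call:
{"name": "jog_arm", "arguments": {"deltas": [[0,0,0,0,0,0,0.5],[0,0,0,0,0,0,0.5],[0,0,0,0,0,0,0.5]], "newtons": 30}}

```text
t: 2.5
eef_pos: [0.5486, -0.2462, 0.2329]
tool_rot: [-0.0, 0.01, 1.0, 0.001]
contact_force: [-0.4, -0.2, 0.5]
gripper_width: 0.516
grasp_force: 0.0
```

```bash
cat >> h.py <<'E'
def st():
    o=bot.get_obs(); q=o["tool_rot"]; M=R.from_quat([*q[1:],q[0]]).as_matrix()
    print("t%.2f"%o["t"],"p",o["eef_pos"].round(4),"yawx(tool y -pi/2) %.4f"%(np.arctan2(M[1,1],M[0,1])-np.pi/2),"zax",M[:,2].round(4),"F",o["contact_force"].round(2),"T",o["torque"].round(3),"w%.3f g%.1f"%(o["gripper_width"],o["grasp_force"]),"q7 %.2f"%o["q"][6])
E
python3 -c "
from h import *
st();np.set_printoptions(suppress=True);print(bot.get_obs()['q'].round(2))"
```

```text
t2.50 p [ 0.5486 -0.2462  0.2329] yawx(tool y -pi/2) -0.0205 zax [-7.0e-04  1.1e-03 -1.0e+00] F [-0.36 -0.18  0.54] T [ 0.02  -0.007 -0.009] w0.516 g0.0 q7 2.04
[-0.02  0.38  0.44  1.76 -0.18  1.04  2.04]
```

Call:
{"name": "jog_arm", "arguments": {"deltas": [[-0.0014,-0.0022,-0.03,0,0,0,0.5],[0,0,-0.04,0,0,0,0.5],[0,0,-0.036,0,0,0,0.5],[0,0,-0.03,0,0,0,0.5],[0,0,-0.02,0,0,0,0.5],[0,0,-0.01,0,0,0,0.5],[0,0,0,0,0,0,0.5],[0,0,0,0,0,0,0.5]]}}

```text
t: 3.3
eef_pos: [0.5481, -0.2495, 0.0683]
tool_rot: [0.001, 0.01, 1.0, -0.0]
contact_force: [-0.3, 0.2, -0.4]
gripper_width: 0.498
grasp_force: 0.0
```

Run:
```python
from h import *
st()
s=bot.read_camera("scene")["img"][:,:,::-1]; t=bot.read_camera("top")["img"][:,:,::-1]
r=lambda im,x,y,w,h,k:cv2.resize(im[y:y+h,x:x+w],None,fx=k,fy=k,interpolation=cv2.INTER_CUBIC)
cv2.imwrite("pics/g.png",np.hstack([r(s,195,220,100,130,4),r(t,340,190,100,130,4)]))
```

```text
t3.30 p [ 0.5481 -0.2495  0.0683] yawx(tool y -pi/2) -0.0209 zax [ 1.4e-03 -1.0e-04 -1.0e+00] F [-0.31  0.19 -0.37] T [0.007 0.002 0.008] w0.498 g0.0 q7 2.13
```

View pics/g.png

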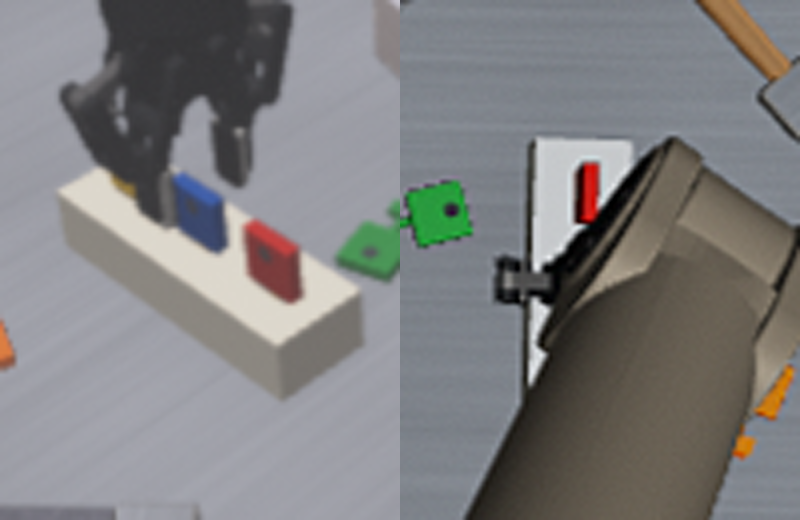

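The fingers straddle the blue bow (crop (200,210)), so I'll close.

Call:
{"name": "jog_arm", "arguments": {"deltas": [[0,0,0,0,0,0,0.2],[0,0,0,0,0,0,0],[0,0,0,0,0,0,0],[0,0,0,0,0,0,0],[0,0,0,0,0,0,0]], "newtons": 40}}

```text
t: 3.9
eef_pos: [0.5478, -0.2499, 0.068]
tool_rot: [0.0, 0.011, 1.0, 0.0]
contact_force: [-1.1, 1.2, 6.8]
gripper_width: 0.102
grasp_force: 41.8
```

```bash
python3 -c "
from h import *
st()"
```

```text
t3.90 p [ 0.5478 -0.2499  0.068 ] yawx(tool y -pi/2) -0.0218 zax [ 9.e-04  1.e-04 -1.e+00] F [-1.13  1.17  6.82] T [0.25  0.21  0.018] w0.102 g41.8 q7 2.13
```

Call:
{"name": "jog_arm", "arguments": {"deltas": [[0,0,0.005,0,0,0,0],[0,0,0.01,0,0,0,0],[0,0,0.015,0,0,0,0],[0,0,0.02,0,0,0,0],[0,0,0.03,0,0,0,0],[0,0,0.03,0,0,0,0],[0,0,0.01,0,0,0,0]]}}

```text
t: 4.6
eef_pos: [0.5488, -0.251, 0.1916]
tool_rot: [0.003, 0.011, 1.0, -0.001]
contact_force: [0.7, -0.4, -1.0]
gripper_width: 0.101
grasp_force: 41.0
```

Call:
{"name": "jog_arm", "arguments": {"deltas": [[-0.0009,0.02,0,0,0,-0.0243,0],[-0.0009,0.035,0,0,0,-0.0243,0],[-0.0009,0.04,0,0,0,-0.0243,0],[-0.0009,0.04,0,0,0,-0.0243,0],[-0.0009,0.04,0,0,0,-0.0243,0],[-0.0009,0.04,0,0,0,-0.0243,0],[-0.0009,0.04,0,0,0,-0.0243,0],[-0.0009,0.03,0,0,0,-0.0243,0],[-0.0009,0.02,0,0,0,-0.0243,0],[-0.0009,0.0075,0,0,0,-0.0243,0]]}}

```text
t: 5.6
eef_pos: [0.5378, 0.0656, 0.1872]
tool_rot: [-0.0, 0.131, 0.991, 0.0]
contact_force: [0.6, -0.6, -0.0]
gripper_width: 0.105
grasp_force: 40.9
```

Call:
{"name": "jog_arm", "arguments": {"deltas": [[0,0,-0.01,0,0,0,0],[0,0,-0.01,0,0,0,0],[0,0,0,0,0,0,0]]}}

```text
t: 5.9
eef_pos: [0.5369, 0.0613, 0.1654]
tool_rot: [-0.002, 0.133, 0.991, -0.001]
contact_force: [0.1, 0.7, -0.5]
gripper_width: 0.105
grasp_force: 40.9
```

Run:
```python
from h import *
st()
s=bot.read_camera("scene")["img"][:,:,::-1]; t=bot.read_camera("top")["img"][:,:,::-1]
r=lambda im,x,y,w,h,k:cv2.resize(im[y:y+h,x:x+w],None,fx=k,fy=k,interpolation=cv2.INTER_CUBIC)
cv2.imwrite("pics/l.png",np.hstack([r(s,300,160,75,75,8)]))
```

```text
t5.90 p [0.5369 0.0613 0.1654] yawx(tool y -pi/2) -0.2659 zax [-0.0034 -0.0014 -1.    ] F [ 0.09  0.69 -0.5 ] T [ 0.021 -0.006 -0.006] w0.105 g40.9 q7 1.24
```

View pics/l.png

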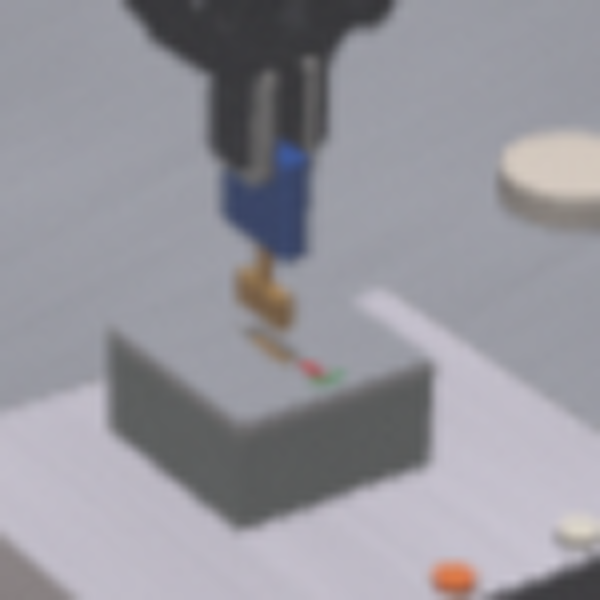

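```bash
cat >> h.py <<'E'
def proj(c,P):
    q=c["attitude"]; M=R.from_quat([*q[1:],q[0]]).as_matrix().T
    return cv2.projectPoints(np.array(P,float).reshape(-1,1,3),cv2.Rodrigues(M)[0],-M@np.array(c["eye"]),c["K"],np.array(c["dist_coeffs"]))[0][:,0]
E
python3 - <<'E'
from h import *
s=bot.read_camera("scene"); o=bot.get_obs(); p=o["eef_pos"]
Z=R.from_euler("z",-.266).as_matrix()
f=lambda P:((proj(s,P)-[300,160]+.5)*8-.5).round(0).tolist()
def key(dz): 
    c=p+[0,0,-.009+dz]
    return {n:f([c+Z@np.array(v)*1e-3 for v in L]) for n,L in dict(bowbot_near=[(-18,-5,-18),(18,-5,-18)],bowtop_near=[(18,-5,18)],blade_bot=[(-12,0,-48),(12,0,-48)],blade_nearbot=[(-12,-3,-45),(12,-3,-45)],blade_top=[(-12,-3,-34),(12,-3,-34)]).items()}
for dz in(0,-.01): print(dz,key(dz))
print("finger tip at tip_reach", f([p-[0,0,.022]+Z@[0,-.005,0]]))
for h in ((.5385,.0635),(.5386,.0605)): print("hole",f([(*h,.1),np.array([*h,.1])+Z@[-.013,0,0],np.array([*h,.1])+Z@[.013,0,0]]))
E
```

```text
0 {'bowbot_near': [[227.0, 216.0], [292.0, 261.0]], 'bowtop_near': [[295.0, 157.0]], 'blade_bot': [[249.0, 302.0], [292.0, 332.0]], 'blade_nearbot': [[242.0, 296.0], [284.0, 327.0]], 'blade_top': [[242.0, 266.0], [285.0, 296.0]]}
-0.01 {'bowbot_near': [[227.0, 243.0], [291.0, 289.0]], 'bowtop_near': [[294.0, 186.0]], 'blade_bot': [[248.0, 329.0], [291.0, 360.0]], 'blade_nearbot': [[241.0, 323.0], [283.0, 354.0]], 'blade_top': [[242.0, 293.0], [284.0, 324.0]]}
finger tip at tip_reach [[260.0, 224.0]]
hole [[274.0, 342.0], [251.0, 326.0], [297.0, 359.0]]
hole [[268.0, 346.0], [245.0, 329.0], [291.0, 363.0]]
```

The image shows the key held as predicted, with its blade at about (263,314) just above the slot at (268,345). It needs about +1.7 mm in x.

Call:
{"name": "jog_arm", "arguments": {"deltas": [[0.0017,0,-0.004,0,0,0,0],[0,0,-0.002,0,0,0,0],[0,0,0,0,0,0,0]]}}

```text
t: 6.35
eef_pos: [0.54, 0.0625, 0.161]
tool_rot: [-0.0, 0.132, 0.991, -0.0]
contact_force: [-0.8, 0.0, -0.8]
gripper_width: 0.104
grasp_force: 40.9
```

Call:
{"name": "jog_arm", "arguments": {"deltas": [[0,0,-0.0015,0,0,0,0],[0,0,-0.0015,0,0,0,0],[0,0,-0.0015,0,0,0,0],[0,0,0,0,0,0,0]]}}

```text
t: 6.75
eef_pos: [0.5399, 0.0626, 0.1566]
tool_rot: [-0.0, 0.132, 0.991, -0.0]
contact_force: [-1.0, -1.0, 0.3]
gripper_width: 0.101
grasp_force: 40.9
```

```bash
python3 -c "
from h import *
st()"
```

```text
t6.75 p [0.5399 0.0626 0.1566] yawx(tool y -pi/2) -0.2648 zax [-4.e-04 -1.e-04 -1.e+00] F [-1.02 -0.99  0.31] T [-0.05  -0.004  0.03 ] w0.101 g40.9 q7 1.25
```

Call:
{"name": "jog_arm", "arguments": {"deltas": [[-0.0013,-0.001,0,0,0,0,0],[0,0,0,0,0,0,0],[0,0,-0.001,0,0,0,0],[0,0,-0.001,0,0,0,0],[0,0,0,0,0,0,0]]}}

```text
t: 7.25
eef_pos: [0.5387, 0.0617, 0.1547]
tool_rot: [-0.0, 0.132, 0.991, 0.0]
contact_force: [-0.0, -0.1, -1.6]
gripper_width: 0.101
grasp_force: 41.0
```

```bash
python3 -c "
from h import *
st()"
```

```text
t7.25 p [0.5387 0.0617 0.1547] yawx(tool y -pi/2) -0.2647 zax [-0.e+00  1.e-04 -1.e+00] F [-0.01 -0.12 -1.64] T [ 0.047  0.003 -0.005] w0.101 g41.0 q7 1.25
```

Call:
{"name": "jog_arm", "arguments": {"deltas": [[0,0,-0.0015,0,0,0,0],[0,0,-0.0015,0,0,0,0],[0,0,0,0,0,0,0]]}}

```text
t: 7.55
eef_pos: [0.5387, 0.0617, 0.1516]
tool_rot: [-0.0, 0.132, 0.991, 0.0]
contact_force: [-0.4, 0.6, -1.0]
gripper_width: 0.098
grasp_force: 40.9
```

```bash
python3 -c "
from h import *
st()"
```

```text
t7.55 p [0.5387 0.0617 0.1516] yawx(tool y -pi/2) -0.2647 zax [-2.e-04  1.e-04 -1.e+00] F [-0.38  0.61 -1.03] T [ 0.118 -0.053 -0.057] w0.098 g40.9 q7 1.26
```

Call:
{"name": "jog_arm", "arguments": {"deltas": [[0,0,-0.002,0,0,0,0],[0,0,-0.002,0,0,0,0],[0,0,-0.002,0,0,0,0],[0,0,0,0,0,0,0]]}}

```text
t: 7.95
eef_pos: [0.5387, 0.0618, 0.1455]
tool_rot: [-0.0, 0.132, 0.991, 0.0]
contact_force: [0.8, 1.9, -0.8]
gripper_width: 0.105
grasp_force: 41.0
```

```bash
python3 -c "
from h import *
st()"
```

```text
t7.95 p [0.5387 0.0618 0.1455] yawx(tool y -pi/2) -0.2646 zax [-2.e-04  1.e-04 -1.e+00] F [ 0.76  1.94 -0.78] T [ 0.26  -0.135  0.018] w0.105 g41.0 q7 1.26
```

Call:
{"name": "jog_arm", "arguments": {"deltas": [[0,0.0005,-0.002,0,0,0,0],[0,0,-0.002,0,0,0,0],[0,0,-0.002,0,0,0,0],[0,0,-0.002,0,0,0,0],[0,0,-0.002,0,0,0,0],[0,0,0,0,0,0,0]]}}

```text
t: 8.55
eef_pos: [0.5387, 0.0622, 0.1355]
tool_rot: [-0.0, 0.132, 0.991, -0.0]
contact_force: [1.0, 0.7, -1.1]
gripper_width: 0.101
grasp_force: 40.9
```

```bash
python3 -c "
from h import *
st()"
```

```text
t8.55 p [0.5387 0.0622 0.1355] yawx(tool y -pi/2) -0.2648 zax [-3.e-04 -0.e+00 -1.e+00] F [ 1.03  0.73 -1.06] T [ 0.242 -0.059  0.008] w0.101 g40.9 q7 1.27
```

Call:
{"name": "jog_arm", "arguments": {"deltas": [[0,0,-0.001,0,0,0,0],[0,0,-0.001,0,0,0,0],[0,0,0,0,0,0,0]]}}

```text
t: 8.85
eef_pos: [0.5388, 0.0622, 0.1337]
tool_rot: [0.0, 0.132, 0.991, 0.0]
contact_force: [0.1, 1.0, -0.2]
gripper_width: 0.099
grasp_force: 41.0
```

Call:
{"name": "jog_arm", "arguments": {"deltas": [[0,0,-0.0005,0,0,0,0],[0,0,0,0,0,0,0]]}}

```text
t: 9.05
eef_pos: [0.5388, 0.0621, 0.1333]
tool_rot: [0.0, 0.132, 0.991, 0.0]
contact_force: [0.8, 1.3, -0.0]
gripper_width: 0.098
grasp_force: 41.0
```

```bash
python3 -c "
from h import *
st()"
```

```text
t9.05 p [0.5388 0.0621 0.1333] yawx(tool y -pi/2) -0.2648 zax [ 1.e-04  0.e+00 -1.e+00] F [ 0.84  1.26 -0.04] T [ 0.229 -0.172  0.017] w0.098 g41.0 q7 1.27
```

Call:
{"name": "jog_arm", "arguments": {"deltas": [[0,0,-0.0005,0,0,0,0],[0,0,0,0,0,0,0]]}}

```text
t: 9.25
eef_pos: [0.5388, 0.0621, 0.1328]
tool_rot: [0.0, 0.132, 0.991, 0.0]
contact_force: [0.4, 1.2, -0.9]
gripper_width: 0.098
grasp_force: 41.1
```

Call:
{"name": "jog_arm", "arguments": {"deltas": [[0,0,-0.0005,0,0,0,0],[0,0,0,0,0,0,0]]}}

```text
t: 9.45
eef_pos: [0.5389, 0.0621, 0.1326]
tool_rot: [0.0, 0.132, 0.991, 0.0]
contact_force: [-0.8, 0.7, 2.5]
gripper_width: 0.099
grasp_force: 41.5
```

```bash
python3 -c "
from h import *
st()"
```

```text
t9.45 p [0.5389 0.0621 0.1326] yawx(tool y -pi/2) -0.2649 zax [ 3.e-04  2.e-04 -1.e+00] F [-0.84  0.7   2.53] T [0.226 0.052 0.018] w0.099 g41.5 q7 1.27
```

Call:
{"name": "jog_arm", "arguments": {"deltas": [[0,0,0,0,0,-0.05,0],[0,0,0,0,0,-0.05,0],[0,0,0,0,0,-0.05,0],[0,0,0,0,0,-0.05,0],[0,0,0,0,0,0,0]]}}

```text
t: 9.95
eef_pos: [0.5389, 0.0624, 0.1326]
tool_rot: [0.0, 0.23, 0.973, 0.0]
contact_force: [-0.7, 1.4, 3.4]
gripper_width: 0.098
grasp_force: 41.6
```

```bash
python3 -c "
from h import *
st()"
```

```text
t9.95 p [0.5389 0.0624 0.1326] yawx(tool y -pi/2) -0.4650 zax [ 2.e-04  2.e-04 -1.e+00] F [-0.66  1.45  3.36] T [0.321 0.134 0.034] w0.098 g41.6 q7 1.10
```

Call:
{"name": "jog_arm", "arguments": {"deltas": [[0,0,0,0,0,-0.06,0],[0,0,0,0,0,-0.06,0],[0,0,0,0,0,-0.06,0],[0,0,0,0,0,-0.06,0],[0,0,0,0,0,-0.06,0],[0,0,0,0,0,-0.04,0],[0,0,0,0,0,0,0]]}}

```text
t: 10.65
eef_pos: [0.5384, 0.0622, 0.1325]
tool_rot: [-0.0, 0.391, 0.92, -0.0]
contact_force: [-2.8, 1.5, 5.6]
gripper_width: 0.102
grasp_force: 41.7
```

```bash
python3 -c "
from h import *
st()"
```

```text
t10.65 p [0.5384 0.0622 0.1325] yawx(tool y -pi/2) -0.8043 zax [-9.e-04  2.e-04 -1.e+00] F [-2.82  1.5   5.59] T [ 0.268  0.549 -0.018] w0.102 g41.7 q7 0.81
```

Call:
{"name": "jog_arm", "arguments": {"deltas": [[-0.0003,0.0001,0.0004,0,0,0,0],[0,0,0,0,0,-0.02,0],[0,0,0,0,0,-0.01,0],[0,0,0,0,0,0,0]], "newtons": 20}}

```text
t: 11.05
eef_pos: [0.5382, 0.0622, 0.1326]
tool_rot: [-0.0, 0.405, 0.914, -0.0]
contact_force: [-1.1, 0.5, 1.7]
gripper_width: 0.099
grasp_force: 41.3
```

```bash
python3 -c "
from h import *
st()"
```

```text
t11.05 p [0.5382 0.0622 0.1326] yawx(tool y -pi/2) -0.8350 zax [-6.e-04  0.e+00 -1.e+00] F [-1.09  0.52  1.69] T [ 0.307  0.438 -0.003] w0.099 g41.3 q7 0.78
```

Call:
{"name": "jog_arm", "arguments": {"deltas": [[0,0,0,0,0,-0.02,0],[0,0,0,0,0,0,0]]}}

```text
t: 11.25
eef_pos: [0.5382, 0.0622, 0.1326]
tool_rot: [-0.0, 0.415, 0.91, -0.0]
contact_force: [-2.3, 0.6, 2.1]
gripper_width: 0.103
grasp_force: 41.3
```

```bash
python3 -c "
from h import *
st()"
```

```text
t11.25 p [0.5382 0.0622 0.1326] yawx(tool y -pi/2) -0.8556 zax [-6.e-04 -1.e-04 -1.e+00] F [-2.28  0.59  2.07] T [0.224 0.518 0.068] w0.103 g41.3 q7 0.76
```

Call:
{"name": "jog_arm", "arguments": {"deltas": [[0,0,0,0,0,-0.03,0],[0,0,0,0,0,0,0]]}}

```text
t: 11.45
eef_pos: [0.5382, 0.0622, 0.1326]
tool_rot: [-0.0, 0.429, 0.903, -0.0]
contact_force: [-2.7, 1.3, 3.6]
gripper_width: 0.099
grasp_force: 41.3
```

```bash
python3 -c "
from h import *
st()"
```

```text
t11.45 p [0.5382 0.0622 0.1326] yawx(tool y -pi/2) -0.8862 zax [-6.e-04 -1.e-04 -1.e+00] F [-2.72  1.31  3.57] T [0.322 0.621 0.002] w0.099 g41.3 q7 0.74
```

Call:
{"name": "jog_arm", "arguments": {"deltas": [[-0.0003,0.0002,0.0002,0,0,-0.025,0],[0,0,0,0,0,0,0]]}}

```text
t: 11.65
eef_pos: [0.538, 0.0623, 0.1327]
tool_rot: [-0.0, 0.44, 0.898, -0.0]
contact_force: [-2.2, 1.7, -0.5]
gripper_width: 0.1
grasp_force: 41.0
```

```bash
python3 -c "
from h import *
st()"
```

```text
t11.65 p [0.538  0.0623 0.1327] yawx(tool y -pi/2) -0.9108 zax [-2.e-04 -4.e-04 -1.e+00] F [-2.21  1.65 -0.45] T [0.182 0.419 0.049] w0.100 g41.0 q7 0.71
```

Call:
{"name": "jog_arm", "arguments": {"deltas": [[-0.0002,0.0001,0,0,0,-0.025,0],[0,0,0,0,0,0,0]]}}

```text
t: 11.85
eef_pos: [0.5379, 0.0624, 0.1327]
tool_rot: [0.0, 0.451, 0.892, -0.0]
contact_force: [-1.1, 0.3, -1.0]
gripper_width: 0.101
grasp_force: 40.9
```

```bash
python3 -c "
from h import *
st()"
```

```text
t11.85 p [0.5379 0.0624 0.1327] yawx(tool y -pi/2) -0.9360 zax [-1.e-04 -3.e-04 -1.e+00] F [-1.06  0.27 -1.03] T [0.126 0.221 0.066] w0.101 g40.9 q7 0.69
```

Call:
{"name": "jog_arm", "arguments": {"deltas": [[0,0,0,0,0,-0.02,0],[0,0,0,0,0,0,0]]}}

```text
t: 12.05
eef_pos: [0.5378, 0.0624, 0.1328]
tool_rot: [-0.0, 0.46, 0.888, -0.0]
contact_force: [-0.4, 0.2, -2.7]
gripper_width: 0.103
grasp_force: 40.8
```

```bash
python3 -c "
from h import *
st()"
```

```text
t12.05 p [0.5378 0.0624 0.1328] yawx(tool y -pi/2) -0.9558 zax [-3.e-04 -2.e-04 -1.e+00] F [-0.36  0.24 -2.68] T [ 0.094  0.328 -0.003] w0.103 g40.8 q7 0.68
```

Call:
{"name": "jog_arm", "arguments": {"deltas": [[0,0,-0.0001,0,0,-0.025,0],[0,0,0,0,0,0,0]]}}

```text
t: 12.25
eef_pos: [0.5378, 0.0624, 0.1328]
tool_rot: [-0.0, 0.471, 0.882, -0.0]
contact_force: [-1.9, 0.1, -0.5]
gripper_width: 0.102
grasp_force: 40.9
```

```bash
python3 -c "
from h import *
st()"
```

```text
t12.25 p [0.5378 0.0624 0.1328] yawx(tool y -pi/2) -0.9810 zax [-2.e-04 -1.e-04 -1.e+00] F [-1.93  0.1  -0.5 ] T [0.005 0.368 0.04 ] w0.102 g40.9 q7 0.65
```

Call:
{"name": "jog_arm", "arguments": {"deltas": [[0,0,0,0,0,-0.025,0],[0,0,0,0,0,0,0]]}}

```text
t: 12.45
eef_pos: [0.5378, 0.0624, 0.1328]
tool_rot: [-0.0, 0.482, 0.876, -0.0]
contact_force: [-1.1, -0.3, -0.8]
gripper_width: 0.107
grasp_force: 40.9
```

```bash
python3 -c "
from h import *
st()"
```

```text
t12.45 p [0.5378 0.0624 0.1328] yawx(tool y -pi/2) -1.0059 zax [-2.e-04 -1.e-04 -1.e+00] F [-1.09 -0.25 -0.84] T [-0.003  0.453  0.087] w0.107 g40.9 q7 0.63
```

```bash
cat >> h.py <<'E'
def av(n=4):
    T=[]
    for i in range(n): T.append(bot.get_obs()["torque"][2]); bot.read_camera("top")
    T.append(bot.get_obs()["torque"][2]); print("Tz",np.round(T,3),"mean %.3f"%np.mean(T))
E
python3 -c "
from h import *
av();st()"
```

```text
Tz [0.087 0.018 0.036 0.104 0.059] mean 0.061
t12.65 p [0.5378 0.0625 0.1328] yawx(tool y -pi/2) -1.0047 zax [-2.e-04 -0.e+00 -1.e+00] F [-1.62 -0.09 -1.9 ] T [-0.037  0.527  0.059] w0.100 g40.9 q7 0.63
```

Call:
{"name": "jog_arm", "arguments": {"deltas": [[0,0,0,0,0,-0.02,0],[0,0,0,0,0,0,0]]}}

```text
t: 12.85
eef_pos: [0.5378, 0.0625, 0.1328]
tool_rot: [-0.0, 0.491, 0.871, -0.0]
contact_force: [-1.4, 0.7, -0.7]
gripper_width: 0.105
grasp_force: 40.9
```

```bash
python3 -c "
from h import *
av(3);st()"
```

```text
Tz [ 0.029 -0.001  0.039  0.043] mean 0.027
t13.00 p [0.5379 0.0625 0.1328] yawx(tool y -pi/2) -1.0248 zax [-2.e-04 -0.e+00 -1.e+00] F [-2.17 -0.22 -1.62] T [-0.05   0.502  0.043] w0.101 g40.9 q7 0.62
```

Still only rotor friction (about 0.04 N m).

Call:
{"name": "jog_arm", "arguments": {"deltas": [[-0.0001,0,0,0,0,-0.025,0],[0,0,0,0,0,0,0]]}}

```text
t: 13.2
eef_pos: [0.5378, 0.0625, 0.1328]
tool_rot: [-0.0, 0.502, 0.865, -0.0]
contact_force: [-1.7, 0.1, -1.2]
gripper_width: 0.102
grasp_force: 40.9
```

```bash
python3 -c "
from h import *
av(3);st()"
```

```text
Tz [0.063 0.055 0.078 0.017] mean 0.053
t13.35 p [0.5378 0.0625 0.1328] yawx(tool y -pi/2) -1.0498 zax [-1.e-04 -0.e+00 -1.e+00] F [-1.61 -0.01 -1.4 ] T [-0.068  0.565  0.017] w0.100 g40.8 q7 0.60
```

Call:
{"name": "jog_arm", "arguments": {"deltas": [[-0.0001,0,0,0,0,-0.025,0],[0,0,0,0,0,0,0]]}}

```text
t: 13.55
eef_pos: [0.5377, 0.0625, 0.1328]
tool_rot: [-0.0, 0.512, 0.859, -0.0]
contact_force: [-2.6, -0.6, -1.2]
gripper_width: 0.1
grasp_force: 40.9
```

```bash
python3 -c "
from h import *
av(3);st()"
```

```text
Tz [0.07  0.019 0.074 0.027] mean 0.047
t13.70 p [0.5377 0.0625 0.1328] yawx(tool y -pi/2) -1.0747 zax [-0.e+00 -1.e-04 -1.e+00] F [-0.89 -0.64 -1.7 ] T [-0.089  0.566  0.027] w0.100 g40.8 q7 0.57
```

Call:
{"name": "jog_arm", "arguments": {"deltas": [[0,0,0,0,0,-0.03,0],[0,0,0,0,0,0,0]]}}

```text
t: 13.9
eef_pos: [0.5377, 0.0625, 0.1328]
tool_rot: [-0.0, 0.525, 0.851, -0.0]
contact_force: [-1.1, -0.1, -2.0]
gripper_width: 0.105
grasp_force: 40.9
```

```bash
python3 -c "
from h import *
av(3);st()"
```

```text
Tz [-0.014  0.001 -0.011  0.049] mean 0.006
t14.05 p [0.5377 0.0625 0.1328] yawx(tool y -pi/2) -1.1048 zax [-1.e-04 -0.e+00 -1.e+00] F [-2.49  0.73 -0.79] T [-0.077  0.63   0.049] w0.104 g40.9 q7 0.55
```

Call:
{"name": "jog_arm", "arguments": {"deltas": [[-0.0001,0,0,0,0,-0.03,0],[0,0,0,0,0,0,0]]}}

```text
t: 14.25
eef_pos: [0.5376, 0.0625, 0.1328]
tool_rot: [-0.0, 0.538, 0.843, -0.0]
contact_force: [-2.3, -0.4, -1.4]
gripper_width: 0.102
grasp_force: 40.9
```

```bash
python3 -c "
from h import *
av(3);st()"
```

```text
Tz [ 0.021 -0.003  0.064  0.002] mean 0.021
t14.40 p [0.5376 0.0625 0.1328] yawx(tool y -pi/2) -1.1347 zax [-0. -0. -1.] F [-1.95 -0.19 -0.77] T [-0.054  0.587  0.002] w0.100 g40.8 q7 0.52
```

Call:
{"name": "jog_arm", "arguments": {"deltas": [[-0.0001,0,0,0,0,-0.03,0],[0,0,0,0,0,0,0]]}}

```text
t: 14.6
eef_pos: [0.5375, 0.0625, 0.1328]
tool_rot: [0.0, 0.551, 0.835, -0.0]
contact_force: [-1.4, 0.6, -0.3]
gripper_width: 0.101
grasp_force: 40.9
```

```bash
python3 -c "
from h import *
av(3);st()"
```

```text
Tz [ 0.033  0.002 -0.01   0.074] mean 0.025
t14.75 p [0.5376 0.0625 0.1328] yawx(tool y -pi/2) -1.1647 zax [ 0.  0. -1.] F [-2.87 -0.69 -1.69] T [-0.081  0.594  0.074] w0.104 g40.9 q7 0.50
```

Call:
{"name": "jog_arm", "arguments": {"deltas": [[-0.0001,0,0,0,0,-0.03,0],[0,0,0,0,0,0,0]]}}

```text
t: 14.95
eef_pos: [0.5375, 0.0625, 0.1328]
tool_rot: [0.0, 0.563, 0.826, 0.0]
contact_force: [-2.7, -0.5, -2.0]
gripper_width: 0.103
grasp_force: 40.8
```

```bash
python3 -c "
from h import *
av(3);st()"
```

```text
Tz [ 0.012 -0.015 -0.033 -0.029] mean -0.016
t15.10 p [0.5375 0.0625 0.1328] yawx(tool y -pi/2) -1.1948 zax [ 1.e-04 -0.e+00 -1.e+00] F [-1.44 -0.5  -1.67] T [-0.019  0.512 -0.029] w0.107 g40.8 q7 0.47
```

Call:
{"name": "jog_arm", "arguments": {"deltas": [[-0.0001,0,0,0,0,-0.03,0],[0,0,0,0,0,0,0]]}}

```text
t: 15.3
eef_pos: [0.5374, 0.0625, 0.1328]
tool_rot: [0.0, 0.575, 0.818, 0.0]
contact_force: [-1.7, 0.2, -1.5]
gripper_width: 0.104
grasp_force: 40.8
```

```bash
python3 -c "
from h import *
av(3);st()"
```

```text
Tz [-0.024  0.007  0.017 -0.019] mean -0.005
t15.45 p [0.5374 0.0625 0.1328] yawx(tool y -pi/2) -1.2248 zax [ 1.e-04 -0.e+00 -1.e+00] F [-2.45 -0.78 -1.46] T [ 0.03   0.491 -0.019] w0.099 g40.8 q7 0.45
```

Call:
{"name": "jog_arm", "arguments": {"deltas": [[-0.0001,0,0,0,0,-0.03,0],[0,0,0,0,0,0,0]]}}

```text
t: 15.65
eef_pos: [0.5373, 0.0625, 0.1328]
tool_rot: [0.0, 0.588, 0.809, 0.0]
contact_force: [-2.4, -0.0, -0.9]
gripper_width: 0.101
grasp_force: 40.8
```

```bash
python3 -c "
from h import *
av(3);st()"
```

```text
Tz [0.016 0.003 0.057 0.074] mean 0.038
t15.80 p [0.5373 0.0625 0.1328] yawx(tool y -pi/2) -1.2547 zax [ 1.e-04 -0.e+00 -1.e+00] F [-1.16  0.29 -0.62] T [-0.029  0.502  0.074] w0.100 g40.8 q7 0.42
```

Call:
{"name": "jog_arm", "arguments": {"deltas": [[-0.0001,0,0,0,0,-0.03,0],[0,0,0,0,0,0,0]]}}

```text
t: 16.0
eef_pos: [0.5372, 0.0626, 0.1328]
tool_rot: [0.0, 0.6, 0.8, 0.0]
contact_force: [-2.1, 0.0, -1.8]
gripper_width: 0.1
grasp_force: 40.8
```

```bash
python3 -c "
from h import *
av(3);st()"
```

```text
Tz [-0.012  0.008  0.002  0.03 ] mean 0.007
t16.15 p [0.5372 0.0626 0.1328] yawx(tool y -pi/2) -1.2847 zax [ 1.e-04  0.e+00 -1.e+00] F [-1.42 -0.37 -1.68] T [0.024 0.419 0.03 ] w0.100 g40.8 q7 0.40
```

Call:
{"name": "jog_arm", "arguments": {"deltas": [[-0.0001,0,0,0,0,-0.03,0],[0,0,0,0,0,0,0]]}}

```text
t: 16.35
eef_pos: [0.5371, 0.0626, 0.1328]
tool_rot: [0.0, 0.612, 0.791, 0.0]
contact_force: [-2.9, 0.1, -1.5]
gripper_width: 0.097
grasp_force: 40.8
```

```bash
python3 -c "
from h import *
av(3);st()"
```

```text
Tz [0.079 0.042 0.008 0.065] mean 0.049
t16.50 p [0.5371 0.0626 0.1328] yawx(tool y -pi/2) -1.3147 zax [ 1.e-04  0.e+00 -1.e+00] F [-1.84  0.7  -0.9 ] T [0.03  0.432 0.065] w0.101 g40.8 q7 0.37
```

Call:
{"name": "jog_arm", "arguments": {"deltas": [[0,0,0,0,0,-0.03,0],[0,0,0,0,0,0,0]]}}

```text
t: 16.7
eef_pos: [0.5371, 0.0625, 0.1328]
tool_rot: [-0.0, 0.623, 0.782, -0.0]
contact_force: [-1.2, 1.4, -0.6]
gripper_width: 0.098
grasp_force: 40.9
```

```bash
python3 -c "
from h import *
av(3);st()"
```

```text
Tz [0.019 0.027 0.052 0.019] mean 0.029
t16.85 p [0.537  0.0625 0.1328] yawx(tool y -pi/2) -1.3447 zax [-0.  0. -1.] F [-2.93 -0.18 -1.2 ] T [0.085 0.483 0.019] w0.101 g40.9 q7 0.35
```

Call:
{"name": "jog_arm", "arguments": {"deltas": [[0,0,0,0,0,-0.03,0],[0,0,0,0,0,0,0]]}}

```text
t: 17.05
eef_pos: [0.537, 0.0625, 0.1328]
tool_rot: [-0.0, 0.635, 0.772, -0.0]
contact_force: [-2.0, 0.6, -1.2]
gripper_width: 0.102
grasp_force: 40.9
```

```bash
python3 -c "
from h import *
av(3);st()"
```

```text
Tz [ 0.026  0.004 -0.012  0.017] mean 0.009
t17.20 p [0.537  0.0625 0.1328] yawx(tool y -pi/2) -1.3747 zax [-1.e-04 -0.e+00 -1.e+00] F [-2.77  0.5  -0.73] T [0.046 0.575 0.017] w0.099 g40.9 q7 0.32
```

Call:
{"name": "jog_arm", "arguments": {"deltas": [[-0.0001,0,0,0,0,-0.03,0],[0,0,0,0,0,0,0]]}}

```text
t: 17.4
eef_pos: [0.5369, 0.0626, 0.1328]
tool_rot: [-0.0, 0.647, 0.763, 0.0]
contact_force: [-2.1, 0.1, -1.1]
gripper_width: 0.099
grasp_force: 40.9
```

```bash
python3 -c "
from h import *
av(3);st()"
```

```text
Tz [0.062 0.026 0.024 0.058] mean 0.042
t17.55 p [0.5369 0.0625 0.1328] yawx(tool y -pi/2) -1.4047 zax [-1.e-04 -0.e+00 -1.e+00] F [-1.73  0.43 -1.23] T [0.152 0.591 0.058] w0.104 g40.9 q7 0.30
```

Call:
{"name": "jog_arm", "arguments": {"deltas": [[-0.0001,0,0,0,0,-0.03,0],[0,0,0,0,0,0,0]]}}

```text
t: 17.75
eef_pos: [0.5368, 0.0626, 0.1328]
tool_rot: [-0.0, 0.658, 0.753, 0.0]
contact_force: [-2.5, 0.5, -1.5]
gripper_width: 0.103
grasp_force: 41.0
```

```bash
python3 -c "
from h import *
av(3);st()"
```

```text
Tz [0.006 0.066 0.076 0.021] mean 0.042
t17.90 p [0.5368 0.0626 0.1328] yawx(tool y -pi/2) -1.4347 zax [-0.e+00  1.e-04 -1.e+00] F [-2.13  0.26  0.06] T [0.201 0.617 0.021] w0.103 g41.0 q7 0.27
```

Call:
{"name": "jog_arm", "arguments": {"deltas": [[-0.0001,0,0,0,0,-0.03,0],[0,0,0,0,0,0,0]]}}

```text
t: 18.1
eef_pos: [0.5368, 0.0626, 0.1328]
tool_rot: [0.0, 0.669, 0.743, 0.0]
contact_force: [-1.4, -0.4, -1.0]
gripper_width: 0.1
grasp_force: 41.0
```

```bash
python3 -c "
from h import *
av(3);st()"
```

```text
Tz [0.066 0.122 0.116 0.088] mean 0.098
t18.25 p [0.5368 0.0626 0.1328] yawx(tool y -pi/2) -1.4646 zax [ 1.e-04  1.e-04 -1.e+00] F [-2.39  1.13 -0.4 ] T [0.222 0.644 0.088] w0.100 g41.0 q7 0.25
```

Call:
{"name": "jog_arm", "arguments": {"deltas": [[0,0,0,0,0,-0.01,0],[0,0,0,0,0,0,0]]}}

```text
t: 18.45
eef_pos: [0.5367, 0.0626, 0.1328]
tool_rot: [-0.0, 0.672, 0.74, 0.0]
contact_force: [-2.5, 1.5, -0.2]
gripper_width: 0.101
grasp_force: 41.0
```

```bash
python3 -c "
from h import *
av(3);st()"
```

```text
Tz [0.163 0.188 0.138 0.162] mean 0.163
t18.60 p [0.5368 0.0625 0.1328] yawx(tool y -pi/2) -1.4747 zax [ 1.e-04  0.e+00 -1.e+00] F [-2.8   0.79  0.8 ] T [0.295 0.64  0.162] w0.101 g41.0 q7 0.24
```

Definite stop: the torque steps from 0.04 to 0.16 N m at about 1.21 rad. Turning back.

Call:
{"name": "jog_arm", "arguments": {"deltas": [[0.0001,0,0,0,0,0.05,0],[0.0001,0,0,0,0,0.05,0],[0.0001,0,0,0,0,0.05,0],[0.0001,0,0,0,0,0.05,0],[0.0001,0,0,0,0,0.05,0],[0.0001,0,0,0,0,0.05,0],[0.0001,0,0,0,0,0.05,0],[0.0001,0,0,0,0,0.05,0],[0,0,0,0,0,0,0]]}}

```text
t: 19.5
eef_pos: [0.5377, 0.0623, 0.1329]
tool_rot: [0.0, 0.512, 0.859, 0.0]
contact_force: [-0.7, 0.7, -0.4]
gripper_width: 0.104
grasp_force: 41.0
```

```bash
python3 -c "
from h import *
av(1);st()"
```

```text
Tz [-0.036 -0.045] mean -0.041
t19.55 p [0.5377 0.0623 0.1329] yawx(tool y -pi/2) -1.0765 zax [ 4.e-04  1.e-04 -1.e+00] F [-2.11  0.66 -0.16] T [ 0.085  0.489 -0.045] w0.106 g41.0 q7 0.57
```

Call:
{"name": "jog_arm", "arguments": {"deltas": [[0.0001,0,0,0,0,0.06,0],[0.0001,0,0,0,0,0.06,0],[0.0001,0,0,0,0,0.06,0],[0.0001,0,0,0,0,0.06,0],[0.0001,0,0,0,0,0.06,0],[0.0001,0,0,0,0,0.06,0],[0.0001,0,0,0,0,0.06,0],[0,0,0,0,0,0.06,0],[0,0,0,0,0,0.06,0],[0,0,0,0,0,0,0]]}}

```text
t: 20.55
eef_pos: [0.5387, 0.0624, 0.1329]
tool_rot: [0.0, 0.265, 0.964, 0.0]
contact_force: [-1.1, -0.1, -1.6]
gripper_width: 0.103
grasp_force: 40.9
```

Call:
{"name": "jog_arm", "arguments": {"deltas": [[0.0001,0,0,0,0,0.05,0],[0.0001,0,0,0,0,0.05,0],[0.0001,0,0,0,0,0.05,0],[0.0001,0,0,0,0,0.05,0],[0,0,0,0,0,0.03,0],[0,0,0,0,0,0,0]]}}

```text
t: 21.15
eef_pos: [0.5391, 0.0626, 0.1329]
tool_rot: [0.0, 0.152, 0.988, 0.0]
contact_force: [0.4, 1.4, -1.9]
gripper_width: 0.103
grasp_force: 40.9
```

```bash
python3 -c "
from h import *
av(3);st()"
```

```text
Tz [-0.033  0.005 -0.035 -0.042] mean -0.026
t21.30 p [0.539  0.0626 0.1329] yawx(tool y -pi/2) -0.3063 zax [ 7.e-04  1.e-04 -1.e+00] F [ 0.71  0.63 -0.99] T [ 0.235 -0.037 -0.042] w0.104 g40.9 q7 1.23
```

Call:
{"name": "jog_arm", "arguments": {"deltas": [[0,0,0,0,0,0.025,0],[0,0,0,0,0,0.025,0],[0,0,0,0,0,0,0]]}}

```text
t: 21.6
eef_pos: [0.5389, 0.0626, 0.1329]
tool_rot: [0.0, 0.127, 0.992, 0.0]
contact_force: [0.5, 1.0, -1.5]
gripper_width: 0.1
grasp_force: 40.9
```

```bash
python3 -c "
from h import *
av(3);st()"
```

```text
Tz [ 0.006 -0.059 -0.046 -0.052] mean -0.038
t21.75 p [0.5389 0.0625 0.1329] yawx(tool y -pi/2) -0.2551 zax [ 6.e-04  2.e-04 -1.e+00] F [ 0.71  1.17 -2.57] T [ 0.322 -0.259 -0.052] w0.103 g41.0 q7 1.27
```

Call:
{"name": "jog_arm", "arguments": {"deltas": [[0,0,0,0,0,0.02,0],[0,0,0,0,0,0,0]]}}

```text
t: 21.95
eef_pos: [0.5389, 0.0626, 0.1329]
tool_rot: [0.0, 0.117, 0.993, 0.0]
contact_force: [1.1, 0.1, -0.8]
gripper_width: 0.101
grasp_force: 41.0
```

```bash
python3 -c "
from h import *
av(3);st()"
```

```text
Tz [-0.046 -0.077 -0.035 -0.085] mean -0.061
t22.10 p [0.5389 0.0626 0.1329] yawx(tool y -pi/2) -0.2349 zax [ 5.e-04  2.e-04 -1.e+00] F [ 1.37  1.73 -0.97] T [ 0.361 -0.338 -0.085] w0.102 g41.0 q7 1.29
```

Call:
{"name": "jog_arm", "arguments": {"deltas": [[0,0,0,0,0,0.015,0],[0,0,0,0,0,0,0]]}}

```text
t: 22.3
eef_pos: [0.5389, 0.0626, 0.1329]
tool_rot: [0.0, 0.109, 0.994, 0.0]
contact_force: [2.0, 1.2, -1.3]
gripper_width: 0.104
grasp_force: 41.1
```

```bash
python3 -c "
from h import *
av(3);st()"
```

```text
Tz [-0.012 -0.055 -0.027 -0.031] mean -0.031
t22.45 p [0.5388 0.0625 0.1329] yawx(tool y -pi/2) -0.2199 zax [ 4.e-04  1.e-04 -1.e+00] F [ 2.23  1.02 -0.8 ] T [ 0.458 -0.467 -0.031] w0.103 g41.1 q7 1.31
```

Call:
{"name": "jog_arm", "arguments": {"deltas": [[0,0,0,0,0,0.015,0],[0,0,0,0,0,0,0]]}}

```text
t: 22.65
eef_pos: [0.5388, 0.0626, 0.1329]
tool_rot: [0.0, 0.102, 0.995, 0.0]
contact_force: [2.2, 1.2, -0.6]
gripper_width: 0.1
grasp_force: 41.1
```

```bash
python3 -c "
from h import *
av(3);st()"
```

```text
Tz [-0.031 -0.015 -0.062 -0.03 ] mean -0.034
t22.80 p [0.5388 0.0626 0.1329] yawx(tool y -pi/2) -0.2048 zax [ 4.e-04  1.e-04 -1.e+00] F [ 2.31  1.43 -0.02] T [ 0.464 -0.484 -0.03 ] w0.101 g41.2 q7 1.32
```

Call:
{"name": "jog_arm", "arguments": {"deltas": [[0,0,0,0,0,0.015,0],[0,0,0,0,0,0,0]]}}

```text
t: 23.0
eef_pos: [0.5388, 0.0626, 0.1329]
tool_rot: [0.0, 0.094, 0.996, 0.0]
contact_force: [1.7, 1.4, -0.5]
gripper_width: 0.101
grasp_force: 41.2
```

```bash
python3 -c "
from h import *
av(3);st()"
```

```text
Tz [ 0.011 -0.035 -0.113  0.007] mean -0.032
t23.15 p [0.5388 0.0626 0.1329] yawx(tool y -pi/2) -0.1898 zax [ 3.e-04  1.e-04 -1.e+00] F [1.91 2.62 0.84] T [ 0.476 -0.527  0.007] w0.101 g41.2 q7 1.33
```

Call:
{"name": "jog_arm", "arguments": {"deltas": [[0,0,0,0,0,0.02,0],[0,0,0,0,0,0,0]]}}

```text
t: 23.35
eef_pos: [0.5388, 0.0626, 0.1329]
tool_rot: [0.0, 0.084, 0.996, 0.0]
contact_force: [2.6, 2.6, -0.0]
gripper_width: 0.104
grasp_force: 41.3
```

```bash
python3 -c "
from h import *
av(4);st()"
```

```text
Tz [-0.056 -0.078 -0.126 -0.06  -0.099] mean -0.084
t23.55 p [0.5387 0.0626 0.1329] yawx(tool y -pi/2) -0.1699 zax [ 2.e-04  1.e-04 -1.e+00] F [2.7  2.83 0.16] T [ 0.523 -0.681 -0.099] w0.103 g41.3 q7 1.35
```

Call:
{"name": "jog_arm", "arguments": {"deltas": [[0,0,0,0,0,0.01,0],[0,0,0,0,0,0,0]]}}

```text
t: 23.75
eef_pos: [0.5388, 0.0625, 0.1329]
tool_rot: [0.0, 0.08, 0.997, 0.0]
contact_force: [2.8, 1.9, 0.8]
gripper_width: 0.098
grasp_force: 41.4
```

```bash
python3 -c "
from h import *
av(3);st()"
```

```text
Tz [-0.173 -0.138 -0.158 -0.213] mean -0.171
t23.90 p [0.5388 0.0625 0.1329] yawx(tool y -pi/2) -0.1599 zax [ 2.e-04  1.e-04 -1.e+00] F [2.58 1.82 0.93] T [ 0.511 -0.67  -0.213] w0.096 g41.4 q7 1.36
```

Home stop felt (−0.17 N m). I'll centre the key in its play and start withdrawing.

Call:
{"name": "jog_arm", "arguments": {"deltas": [[0.0002,0.0001,0,0,0,-0.03,0],[0.0001,0.0001,0,0,0,-0.03,0],[0,0,0,0,0,-0.005,0],[0,0,0.001,0,0,0,0],[0,0,0.002,0,0,0,0],[0,0,0.002,0,0,0,0],[0,0,0,0,0,0,0]]}}

```text
t: 24.6
eef_pos: [0.5387, 0.0626, 0.1379]
tool_rot: [-0.0, 0.112, 0.994, -0.0]
contact_force: [0.0, 1.8, -0.6]
gripper_width: 0.099
grasp_force: 41.0
```

```bash
python3 -c "
from h import *
av(2);st()"
```

```text
Tz [ 0.008 -0.027 -0.03 ] mean -0.016
t24.70 p [0.5387 0.0625 0.1378] yawx(tool y -pi/2) -0.2249 zax [-4.e-04 -1.e-04 -1.e+00] F [-0.03  0.99 -0.27] T [ 0.157  0.029 -0.03 ] w0.101 g41.0 q7 1.30
```

Call:
{"name": "jog_arm", "arguments": {"deltas": [[0,0,0.002,0,0,0,0],[0,0,0.002,0,0,0,0],[0,0,0.002,0,0,0,0],[0,0,0.002,0,0,0,0],[0,0,0.002,0,0,0,0]]}}

```text
t: 25.2
eef_pos: [0.539, 0.0625, 0.148]
tool_rot: [0.0, 0.112, 0.994, -0.0]
contact_force: [0.2, 0.6, -0.8]
gripper_width: 0.1
grasp_force: 41.0
```

Call:
{"name": "jog_arm", "arguments": {"deltas": [[0,0,0.003,0,0,0,0],[0,0,0.003,0,0,0,0],[0,0,0.003,0,0,0,0],[0,0,0.003,0,0,0,0],[0,0,0,0,0,0,0]]}}

```text
t: 25.7
eef_pos: [0.5393, 0.0628, 0.1603]
tool_rot: [0.0, 0.112, 0.994, 0.0]
contact_force: [-0.2, -0.1, -0.6]
gripper_width: 0.099
grasp_force: 41.0
```

```bash
python3 -c "
from h import *
st()"
```

```text
t25.70 p [0.5393 0.0628 0.1603] yawx(tool y -pi/2) -0.2248 zax [ 9.e-04  3.e-04 -1.e+00] F [-0.23 -0.07 -0.56] T [ 0.003 -0.     0.022] w0.099 g41.0 q7 1.28
```

Call:
{"name": "jog_arm", "arguments": {"deltas": [[0,0,0.015,0,0,0,0],[0,0,0.015,0,0,0,0],[0.001,-0.02,0,0,0,0.02,0],[0.001,-0.035,0,0,0,0.03,0],[0.001,-0.04,0,0,0,0.03,0],[0.001,-0.045,0,0,0,0.03,0],[0.001,-0.045,0,0,0,0.03,0],[0.001,-0.045,0,0,0,0.03,0],[0.001,-0.04,0,0,0,0.02,0],[0.001,-0.028,0,0,0,0.013,0]]}}

```text
t: 26.7
eef_pos: [0.5462, -0.2388, 0.1899]
tool_rot: [-0.0, 0.012, 1.0, -0.001]
contact_force: [0.3, -0.5, -0.7]
gripper_width: 0.102
grasp_force: 41.0
```

Call:
{"name": "jog_arm", "arguments": {"deltas": [[0.0005,-0.0147,0,0,0,0,0],[0,0,0,0,0,0,0],[0,0,-0.02,0,0,0,0],[0,0,-0.02,0,0,0,0],[0,0,-0.02,0,0,0,0],[0,0,-0.01,0,0,0,0],[0,0,-0.004,0,0,0,0],[0,0,0,0,0,0,0],[0,0,0,0,0,0,0],[0,0,0,0,0,0,0]]}}

```text
t: 27.7
eef_pos: [0.5481, -0.2501, 0.1168]
tool_rot: [0.001, 0.011, 1.0, -0.0]
contact_force: [0.2, -1.0, -0.7]
gripper_width: 0.099
grasp_force: 41.0
```

Run:
```python
from h import *
st()
s=bot.read_camera("scene")["img"][:,:,::-1]
cv2.imwrite("pics/r.png",cv2.resize(s[220:310,205:295],None,fx=6.5,fy=6.5,interpolation=cv2.INTER_CUBIC))
```

```text
t27.70 p [ 0.5481 -0.2501  0.1168] yawx(tool y -pi/2) -0.0218 zax [ 1.6e-03 -4.0e-04 -1.0e+00] F [ 0.18 -0.95 -0.69] T [-0.043 -0.058  0.014] w0.099 g41.0 q7 2.11
```

View pics/r.png

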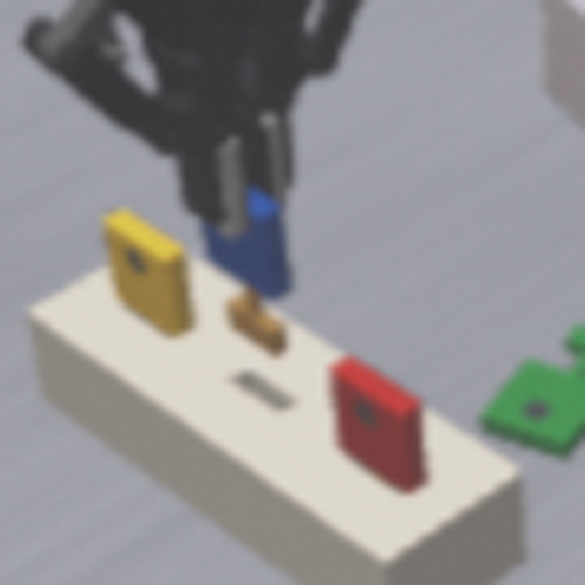

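The blade at (258,335) hangs right above the empty middle slot at (263,390), with the red and yellow keys in place. Lowering.

Call:
{"name": "jog_arm", "arguments": {"deltas": [[-0.0003,0.0001,-0.008,0,0,0,0],[0,0,-0.006,0,0,0,0],[0,0,-0.003,0,0,0,0],[0,0,-0.002,0,0,0,0],[0,0,-0.002,0,0,0,0],[0,0,-0.002,0,0,0,0],[0,0,0,0,0,0,0]]}}

```text
t: 28.45
eef_pos: [0.547, -0.2499, 0.0926]
tool_rot: [-0.0, 0.011, 1.0, 0.0]
contact_force: [-0.0, 0.2, -0.7]
gripper_width: 0.105
grasp_force: 41.0
```

```bash
python3 -c "
from h import *
st()"
```

```text
t28.45 p [ 0.547  -0.2499  0.0926] yawx(tool y -pi/2) -0.0218 zax [-4.e-04  1.e-04 -1.e+00] F [-0.01  0.21 -0.73] T [-0.01   0.005 -0.038] w0.105 g41.0 q7 2.12
```

Call:
{"name": "jog_arm", "arguments": {"deltas": [[0.0006,0,-0.003,0,0,0,0],[0,0,-0.004,0,0,0,0],[0,0,-0.004,0,0,0,0],[0,0,-0.004,0,0,0,0],[0,0,-0.004,0,0,0,0],[0,0,-0.003,0,0,0,0],[0,0,0,0,0,0,0]]}}

```text
t: 29.15
eef_pos: [0.5474, -0.2498, 0.0703]
tool_rot: [-0.0, 0.011, 1.0, 0.0]
contact_force: [-0.1, 0.5, -1.2]
gripper_width: 0.099
grasp_force: 41.0
```

Call:
{"name": "jog_arm", "arguments": {"deltas": [[0,0,-0.001,0,0,0,0],[0,0,-0.001,0,0,0,0],[0,0,-0.0006,0,0,0,0],[0,0,0,0,0,0,0]]}}

```text
t: 29.55
eef_pos: [0.5477, -0.2499, 0.0682]
tool_rot: [-0.0, 0.011, 1.0, 0.0]
contact_force: [-1.2, 0.1, -1.1]
gripper_width: 0.098
grasp_force: 41.0
```

```bash
python3 -c "
from h import *
st()"
```

```text
t29.55 p [ 0.5477 -0.2499  0.0682] yawx(tool y -pi/2) -0.0218 zax [-0.e+00  1.e-04 -1.e+00] F [-1.19  0.07 -1.11] T [ 0.005 -0.006 -0.038] w0.098 g41.0 q7 2.14
```

Call:
{"name": "jog_arm", "arguments": {"deltas": [[0,0,-0.0006,0,0,0,0],[0,0,0,0,0,0,0],[0,0,0,0,0,0,0.2],[0,0,0,0,0,0,0.4],[0,0,0,0,0,0,0.5],[0,0,0,0,0,0,0.5],[0,0,0,0,0,0,0.5]]}}

```text
t: 30.25
eef_pos: [0.5477, -0.2499, 0.0675]
tool_rot: [-0.0, 0.011, 1.0, 0.0]
contact_force: [-0.4, 0.2, -0.3]
gripper_width: 0.496
grasp_force: 0.0
```

Call:
{"name": "jog_arm", "arguments": {"deltas": [[0,0,0.01,0,0,0,0.5],[0,0,0.02,0,0,0,0.5],[0,0,0.03,0,0,0,0.5],[0,0,0.04,0,0,0,0.5],[0,0,0.04,0,0,0,0.5],[0,0.04,0,0,0,0,0.5],[0,0.04,0,0,0,0,0.5],[0,0.04,0,0,0,0,0.5],[0,0.04,0,0,0,0,0.5],[0,0,0,0,0,0,0.5]]}}

```text
t: 31.25
eef_pos: [0.5482, -0.083, 0.2081]
tool_rot: [0.0, 0.006, 1.0, 0.002]
contact_force: [0.4, -0.1, -0.2]
gripper_width: 0.501
grasp_force: 0.0
```

Run:
```python
from h import *
st()
s=bot.read_camera("scene")["img"][:,:,::-1]
cv2.imwrite("pics/e.png",cv2.resize(s[150:330,150:410],None,fx=3,fy=3,interpolation=cv2.INTER_CUBIC))
```

```text
t31.25 p [ 0.5482 -0.083   0.2081] yawx(tool y -pi/2) -0.0128 zax [ 2.0e-04  3.3e-03 -1.0e+00] F [ 0.42 -0.05 -0.17] T [ 0.015  0.007 -0.019] w0.501 g0.0 q7 1.75
```

View pics/e.png

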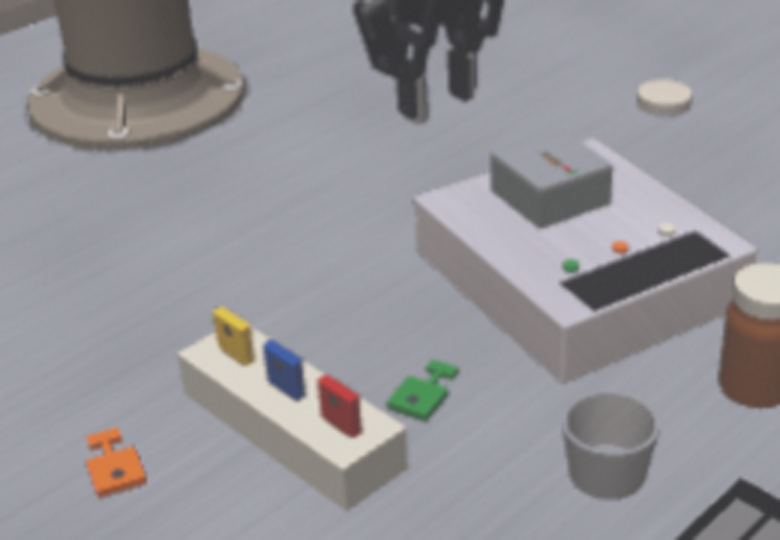

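The blue key stands seated in the middle slot (285,370), the red and yellow keys are untouched, and the gripper is clear. Handing in.

```bash
python3 -c "
from station import bot
print(bot.hand_in())"
```

```text
the job is handed in; nothing more can be done
None
```

Job handed in: the blue key was pushed fully in, turned to its stop (about 1.2 rad, 0.16 N m), turned back to the home stop, withdrawn and stood back in the middle rack slot.

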